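Flag the sample tray with a spring clip

ROBOT

A 6-joint arm with a two-finger parallel gripper is mounted at the origin on the work surface. World frame = base frame: x ahead of the robot, y to its left, z up, the work surface at z = 0. Lengths are in mm, angles in rad, forces in N, time in s.
With the tool pointing down it reaches from about 400 to 925 mm from the base axis. Payload 12.5 kg.
Tool frame: the origin (TCP) lies between the finger pads, 19 mm behind the fingertips; this is the grasp point; z points along the fingers, y is the line along which they close (so a half turn about z gives the same grasp; the last joint's range is limited). The gripper opens to 95 mm and grips with 3 to 60 N. Pads are 20 mm wide; open, the fingers measure 119 mm over their backs; the gripper's body (75 mm by 180 mm) begins 59 mm behind the grasp point.
Start: joints at [-0.106, 0.491, 1.559, -0, 1.092, -0.106], TCP at [625.016, 0.021, 233.461] pointing down, gripper open.
Joint ranges: [-3.1, 3.1], [-0.84, 2.19], [0.05, 2.79], [-1.13, 4.28], [0.06, 2.93], [-2.69, 2.69]. Speed limits (rad/s): [2.22, 2.22, 2.79, 3.14, 3.14, 3.14].

INTERFACE

Orientations are given as [roll, pitch, yaw] about the fixed x, y, z axes, in that order (R = Rz(yaw) Ry(pitch) Rx(roll)).
In Python, from cell import env gives the robot as it stands. The module is installed in compiled form; this text tells all that it offers.
- The arm moves only by the tool drive_tool, never from a script. Its argument "rows" is a list that holds one entry, the list of rows, each a list of 7 numbers: the shift along the tool's x, y, z scaled (see below), then the turn, a rotation vector about the tool's x, y, z scaled (see below), then the opening, from 0 (shut) to 1 (fully open). In form: [[[tx, ty, tz, ax, ay, az, jaw], ...]]. A call has 1 to 5 rows; each row shifts and turns the commanded pose from where the row before left it, along the tool's axes as they then stand; what a row does not reach is not made up. The controller multiplies each number of a shift by 250 mm and each number of a turn by 180 degrees. A row lasts 1/8 s, in which the tool goes at most 62.5 mm and 10.7 degrees, less where a joint would pass 70% of its speed; a pose out of reach is approached as far as the arm can. A call with a number of a shift or a turn outside -1 to 1 is refused whole. A call with a gripper value outside its range is refused whole. The fingers move at their own pace and stop on an object; the grip force is fixed at half the most. Time passes only in rows, so rows that do not move let the fingers close. It gives the time, the measured TCP pose, the force, the opening and the grip force at its end, in the units of the state.
- env.state(): the state, without advancing time (a new reading comes with each control period).
- env.read_camera(name): name is "scene" or "side" or "wrist"; returns a dict with "color" (480x640x3 uint8, blue, green, red), "camera_matrix" (3x3 intrinsics, pixels), "pose" (4x4, takes a point from camera to world coordinates). Camera axes: x right, y up, looking along -z (the intrinsics and any distortion apply to the point x, -y, -z); pixel columns grow to the right and rows downward; lengths in mm; the calibration is good to about 2 mm. The wrist camera is an equidistant fisheye: a pixel r from the principal point sees the ray r / f radians off the axis. A picture is of the moment at which its call begins. There is no depth.
- env.job_done(): hands the job in; it is judged then, once.
Trained networks look in a picture, given as the dict that the camera call returned (one of the last four; its "shot" number tells which), for a name from the list of things; names that differ only in an ending like _2 or _b are one class to them, and where a whole thing is asked for, a point or a joint stands for the part that bears it (a point fixed in the world has none). Each returns a list of dicts, best first, with "score" (0 to 1); they miss things now and then, are a little off and sometimes report something else, mostly with a low value. They report only what shows in the picture. A call takes as long as a camera call. They do not tell look-alikes from the thing itself.
- env.search_frame(name, picture): "at" ([x, y, z] in mm, in the coordinates of the camera as it stood for that picture, good to about 4 mm: the middle of the surface that is visible of it).
- env.place_of(name, picture): "at" ([x, y, z] in mm, in the coordinates of the camera as it stood for that picture, good to about 4 mm: a listed point, or the origin of a listed thing).
The state is a dict: "t": time; "joints": joint angles; "qvel": joint speeds; "tau": joint torques, N m; "eef_pos": TCP position; "tcp_rot": TCP orientation; "ft_force": force on the tool from outside, world axes, zero at the start; "moment": the same for the moment, N m; "opening": opening from 0.0 (shut) to 1.0 (fully open); "grip_force": force on a finger pad.
Only numpy, scipy, OpenCV 4.12 (cv2) and the standard library are available. Lean on these libraries where they do the work, as an engineer would, in place of code of your own. Each camera call takes 0.05 s, during which the arm holds its last target. There are 200 camera calls.

TASK

Flag the tray that holds the tall bottle as the next one to be tested: take the wide spring clip off the storage stand by squeezing its handles together, and clip it well down over the middle of the upright tab of that tray, so that it grips the tab upright and squarely. Leave the narrow clip and the tall bottle where they are.

Things in the scene. Friction and masses are not known exactly. Their poses are not given: they have to be found in the camera images.
- wide_clip: Aluminium spring clip, jaws down, 40 mm wide along hinge (y). Origin: hinge centre; z up, x across the plate it sits on. Handles splay to 46 mm up, 56 mm over tops; squeezed along x (10 N; grip 20+ N, TCP 36 mm up) they stop parallel, 28 mm over backs, 8-52 mm up, and this half tilts 0.28 rad. Pads 22-38 mm below, clipped 5 mm apart; squeezed, gap 17-26, 48 mm over jaws. Springs shut when let go.
- bottle_tray: Fixed cream tray holding the tall bottle (its twin holds two squat jars), 220 x 160 mm, walls 45 mm high. Mid of the short wall nearest the robot rises an upright tab 60 mm wide, 5 mm thick, top 95 mm above the bench. Origin: on the bench under the tab's middle; y along the tab, x across it into the tray, z up. Clip origin belongs 107 mm above this one; hinge barrel meets the tab top at 100.
- narrow_clip: Bystander: spring clip like the wide one but 16 mm wide along its hinge; origin and axes alike. Both sit side by side, about 100 mm apart, on the 5 mm thick, 200 mm long upright plate of a grey storage stand fixed to the bench; the plate's top is 70 mm above the bench, the clips' hinges 12 mm above that.
- tall_bottle: Bystander: milky white capped plastic bottle, 62 mm across, 150 mm tall, standing in the bottle tray about 155 mm behind the tab. Origin: centre of its underside.
Not all that is in view belongs to the job. Leave any pink or yellow look-alike of the wide_clip alone.

How it is judged:
By the outcome, as a careful person would: the job done as asked, in the order asked, and still so for the second after the job is handed in, with the robot touching nothing.
It also fails if it takes over 38 s, if anything falls off the work surface, if the arm or the gripper's body presses on something with over 40 N, if the wrist force passes 120 N, or if a joint passes its speed limit or range.

## Working session

There is one attempt and no reset: what is moved stays moved. The work goes in short steps, Python scripts to look and compute and a tool call to move; the robot and the scene stay as the last step left them, time stands still between calls to the robot, and variables do not carry over. Pictures are saved under pics/ and viewed, at most 13 in all, crops included, and the job is handed in when it is done.

Besides the shell and the picture viewer there is one more tool, called after "Emit:" by a JSON object that holds its "op" and its "data". drive_tool: Moves the arm, as the interface text tells. Its arguments: {"type":"object","properties":{"rows":{"type":"array","items":{"type":"array","items":{"type":"array","items":{"type":"number","minimum":-1,"maximum":1}}}}},"required":["rows"]}

```bash
mkdir -p pics; cat > h.py <<'E'
import numpy as np, cv2
from cell import env
def world(p,pic):
    T=np.array(pic["pose"]); return T[:3,:3]@np.array(p)+T[:3,3]
def proj(P,pic):
    T=np.array(pic["pose"]); K=np.array(pic["camera_matrix"]); c=T[:3,:3].T@(np.array(P)-T[:3,3])
    c=np.array([c[0],-c[1],-c[2]]); u=K@(c/c[2]); return u[:2].round(0)
E
python3 - <<'E'
from h import *
print(env.state())
for n in ["scene","side"]:
    p=env.read_camera(n); cv2.imwrite(f"pics/{n}1.png",p["color"])
    print(n,[k for k in p],np.array(p["pose"]).round(2).tolist(),np.array(p["camera_matrix"]).tolist())
    for o in ["wide_clip","narrow_clip","bottle_tray","tall_bottle"]:
        for d in env.place_of(o,p)[:4]:
            w=world(d["at"],p); print(o,round(d["score"],2),w.round(0),proj(w,p))
E
```

```text
{'t': 0.0, 'joints': array([-1.05603933e-01,  4.91583010e-01,  1.55948442e+00,  1.20631459e-05,
        1.09168469e+00, -1.05584425e-01]), 'qvel': array([-0.00020072,  0.00076215, -0.00111662,  0.00047328,  0.00052664,
       -0.00082802]), 'tau': array([-9.52334158e-04, -6.12640929e+01, -2.58175153e+01,  6.92750537e-02,
        4.83079045e-02, -1.38641695e-05]), 'eef_pos': array([6.24765077e+02, 4.78906656e-02, 2.32835125e+02]), 'tcp_rot': array([-3.14044078e+00, -1.32832251e-04,  1.57077117e+00]), 'ft_force': array([0.44298047, 0.59927652, 1.48728261]), 'moment': array([0.06080991, 0.00206747, 0.05291622]), 'grip_force': 0.0, 'opening': 0.9998522821525088}
scene ['color', 'camera_matrix', 'pose', 'shot'] [[0.15, -0.73, 0.66, 1205.22], [0.99, 0.11, -0.1, -116.63], [0.0, 0.67, 0.74, 890.62], [0.0, 0.0, 0.0, 1.0]] [[536.8671194021493, 0.0, 324.27782533303395], [0.0, 536.8671194021493, 236.94714687665677], [0.0, 0.0, 1.0]]
wide_clip 0.88 [ 621. -191.   36.] [239. 317.]
wide_clip 0.72 [ 306. -313.   37.] [179. 207.]
wide_clip 0.57 [ 629. -293.   42.] [184. 326.]
wide_clip 0.56 [ 505. -2
[... 154 characters left out ...]
[465. 257.]
tall_bottle 0.65 [671. 307.   3.] [497. 317.]
side ['color', 'camera_matrix', 'pose', 'shot'] [[0.88, 0.36, -0.32, 153.05], [-0.48, 0.63, -0.61, -602.73], [-0.02, 0.69, 0.72, 792.83], [0.0, 0.0, 0.0, 1.0]] [[446.480943551394, 0.0, 320.8944327628182], [0.0, 446.480943551394, 246.5146928977745], [0.0, 0.0, 1.0]]
wide_clip 0.93 [ 628. -290.   36.] [462. 326.]
wide_clip 0.84 [ 507. -215.   82.] [392. 309.]
wide_clip 0.82 [ 308. -315.   35.] [328. 413.]
wide_clip 0.72 [ 625. -191.   38.] [429. 291.]
narrow_clip 0.89 [ 467. -303.   81.] [402. 354.]
narrow_clip 0.27 [ 505. -218.   80.] [392. 312.]
bottle_tray 0.7 [515. 295.   0.] [285. 194.]
tall_bottle 0.77 [671. 304.   7.] [333. 174.]
```

View pics/scene1.png

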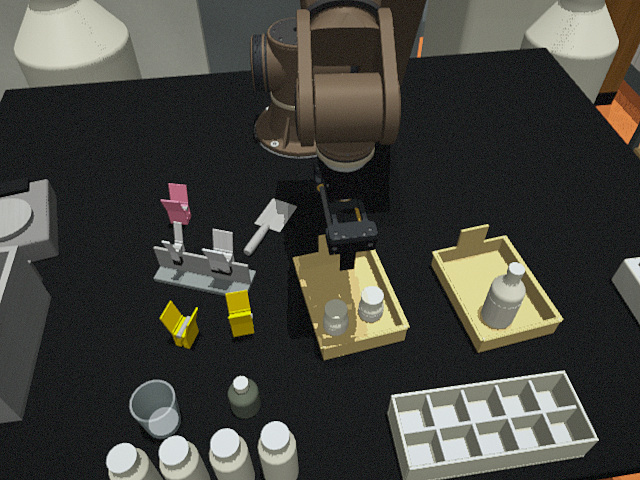

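View pics/side1.png

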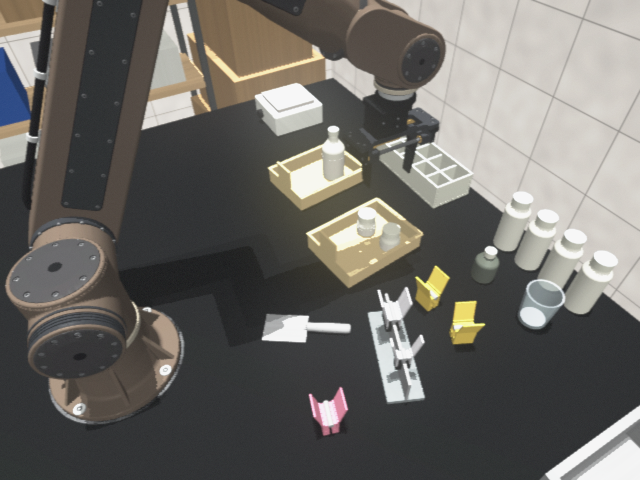

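The tall bottle stands in the right-hand tray in the scene view, with its tab at about (472,238). These could be taken for the wide clip in the scene view:
- Grey clip on the stand at (222,250): wide.
- Grey clip on the stand at (177,245): narrow.
- Pink look-alike at (178,205).
- Yellow look-alikes at (182,325) and (239,314).

I choose the grey one at (222,250), at world position of about (506,-215,82). I'll check it in a close crop and read the stand and tab angles there.

```bash
python3 - <<'E'
from h import *
p=cv2.imread("pics/scene1.png"); s=cv2.imread("pics/side1.png")
f=lambda im,x,y,w,h:cv2.resize(im[y:y+h,x:x+w],(400,300),interpolation=cv2.INTER_CUBIC)
a=np.hstack([f(p,140,210,133,100),f(p,430,215,80,60)]); b=np.hstack([f(s,345,275,133,100),f(s,255,145,80,60)])
cv2.imwrite("pics/crop1.png",np.vstack([a,b]))
E
```

```text
(no output)
```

View pics/crop1.png

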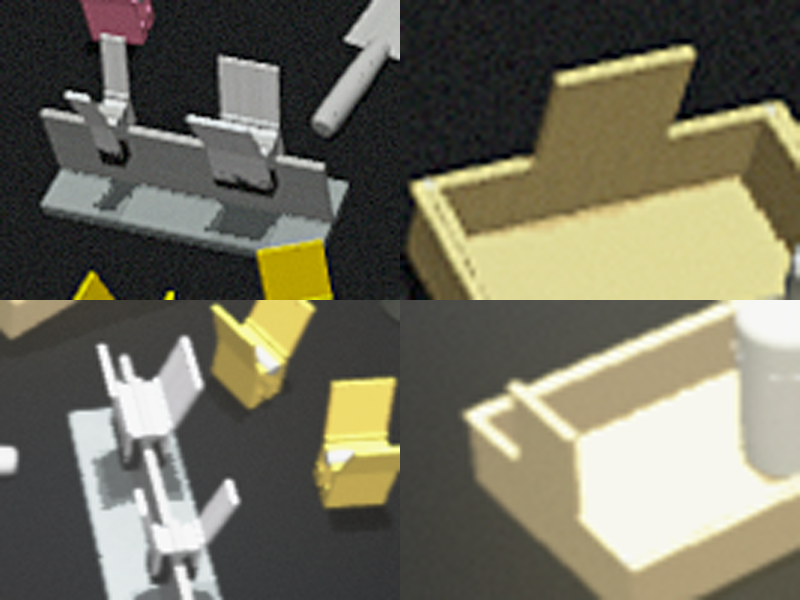

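Top left shows the wide grey clip (crop 240,110) on the stand, about 2.5 times the width of the narrow one at (110,110), so the choice is confirmed. The tab's top corners are at scene (461,231) and (489,225), and the plate's top ends at scene (154,247) and (249,265).

```bash
cat >> h.py <<'E'
def ray(uv,pic,z):
    T=np.array(pic["pose"]); K=np.array(pic["camera_matrix"]); d=np.linalg.inv(K)@[uv[0],uv[1],1]; d=T[:3,:3]@[d[0],-d[1],-d[2]]
    return T[:3,3]+d*(z-T[2,3])/d[2]
E
python3 - <<'E'
from h import *
A={"scene":[[(154,247.5),(249,265),70],[(461.4,230.8),(488.6,225.2),95]],"side":[[(277.4,161.8),(290.4,172.2),95]]}
from collections import defaultdict
R=defaultdict(list)
for n in ["scene","side"]:
    for k in range(3):
        p=env.read_camera(n)
        for o,g in [("wide_clip",(506,-215,82)),("narrow_clip",(467,-304,82)),("bottle_tray",(513,296,0)),("tall_bottle",(671,305,5))]:
            c=[world(d["at"],p) for d in env.place_of(o,p)]
            c=[w for w in c if np.linalg.norm(w-g)<20]
            if c: R[n,o].append(c[0])
    for a,b,z in A[n]:
        a,b=ray(a,p,z),ray(b,p,z); print(n,a.round(1),b.round(1),((a+b)/2).round(1),np.linalg.norm(a-b).round(1),np.degrees(np.arctan2(*(b-a)[1::-1])).round(1))
for k,v in R.items(): print(k,len(v),np.mean(v,0).round(1),np.std(v,0).round(1))
E
```

```text
scene [ 450.2 -351.8   70. ] [ 524.2 -164.3   70. ] [ 487.2 -258.    70. ] 201.7 68.5
scene [519.1 265.9  95. ] [512.3 325.7  95. ] [515.7 295.8  95. ] 60.1 96.5
side [511.2 321.   95. ] [521.2 262.7  95. ] [516.2 291.9  95. ] 59.2 -80.3
('scene', 'wide_clip') 3 [ 503.4 -215.6   81.7] [0.5 1.9 1.7]
('scene', 'narrow_clip') 3 [ 468.2 -303.8   83.3] [1.4 1.8 0.8]
('scene', 'bottle_tray') 3 [514.3 296.1  -0.7] [0.2 0.9 1.5]
('scene', 'tall_bottle') 2 [667.6 306.3   3.4] [1.3 0.1 0.7]
('side', 'wide_clip') 3 [ 505.7 -216.7   82.2] [0.5 1.  0.9]
('side', 'narrow_clip') 3 [ 467.1 -303.9   82.5] [0.8 1.6 1.3]
('side', 'bottle_tray') 3 [ 5.135e+02  2.946e+02 -2.000e-01] [0.5 0.7 0.7]
('side', 'tall_bottle') 3 [670.7 304.2   5.3] [1.3 0.8 1.2]
```

Emit:
{"op": "drive_tool", "data": {"rows": [[[-0.1728, -0.096, 0, 0, 0, 0, 1], [-0.1728, -0.096, 0, 0, 0, 0, 1], [-0.1728, -0.096, 0, 0, 0, 0, 1], [-0.1728, -0.096, 0, 0, 0, 0, 1], [-0.1728, -0.096, 0, 0, 0, 0, 1]]]}}

```text
t: 2.62
eef_pos: [504.1, -217.3, 233.6]
tcp_rot: [3.141, 0.0, 1.571]
ft_force: [0.6, -0.8, -0.3]
opening: 0.996
grip_force: 0.0
```

Emit:
{"op": "drive_tool", "data": {"rows": [[[0, 0, 0, 0, 0, 0.0407, 1], [0, 0, 0, 0, 0, 0.0407, 1], [0, 0, 0, 0, 0, 0.0407, 1], [0, 0, 0, 0, 0, 0, 1]]]}}

```text
t: 3.12
eef_pos: [505.0, -216.0, 233.5]
tcp_rot: [3.141, -0.0, 1.188]
ft_force: [0.0, 0.4, -0.6]
opening: 1.0
grip_force: 0.0
```

```bash
python3 - <<'E'
from h import *
s=env.state(); print(s["t"],s["eef_pos"].round(1),s["tcp_rot"].round(3))
p=env.read_camera("wrist"); cv2.imwrite("pics/w1.png",p["color"]); print(np.array(p["pose"]).round(2).tolist(),p["camera_matrix"])
for o in ["wide_clip","narrow_clip"]:
    for d in env.place_of(o,p)[:3]: print(o,round(d["score"],2),world(d["at"],p).round(1))
E
```

```text
3.125 [ 505.  -216.   233.5] [ 3.141 -0.     1.188]
[[0.93, 0.36, 0.1, 535.03], [-0.37, 0.89, 0.25, -143.93], [0.0, -0.27, 0.96, 385.6], [0.0, 0.0, 0.0, 1.0]] [[371.64829954   0.         317.70308728]
 [  0.         371.64829954 240.18828138]
 [  0.           0.           1.        ]]
wide_clip 0.95 [ 626.5 -185.8   38.8]
wide_clip 0.89 [ 508.2 -215.    88.7]
wide_clip 0.88 [ 632.3 -295.5   37.3]
narrow_clip 0.6 [ 470.8 -305.6   82.6]
```

View pics/w1.png

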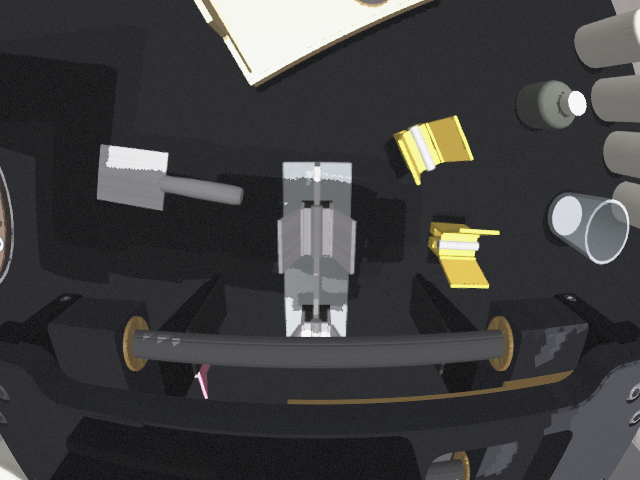

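The wrist view shows the wide clip centred between the fingers at (317,232), with the plate vertical in the image, so the yaw and the sideways position are right. The clip is about 2 mm ahead along the plate, so I'll shift by that and descend.

Emit:
{"op": "drive_tool", "data": {"rows": [[[0.008, 0, 0.154, 0, 0, 0, 1], [0, 0, 0.154, 0, 0, 0, 1], [0, 0, 0.1, 0, 0, 0, 1], [0, 0, 0.054, 0, 0, 0, 1], [0, 0, 0, 0, 0, 0, 1]]]}}

```text
t: 3.9
eef_pos: [505.7, -214.1, 117.6]
tcp_rot: [-3.141, -0.0, 1.188]
ft_force: [-0.9, 0.3, -0.5]
opening: 1.002
grip_force: 0.0
```

Emit:
{"op": "drive_tool", "data": {"rows": [[[0, 0, 0, 0, 0, 0, 0], [0, 0, 0, 0, 0, 0, 0], [0, 0, 0, 0, 0, 0, 0], [0, 0, 0, 0, 0, 0, 0], [0, 0, 0, 0, 0, 0, 0]]]}}

```text
t: 4.53
eef_pos: [505.7, -214.1, 118.0]
tcp_rot: [-3.141, -0.0, 1.187]
ft_force: [0.4, 0.2, -1.5]
opening: 0.53
grip_force: 6.4
```

Emit:
{"op": "drive_tool", "data": {"rows": [[[0, 0, 0, 0, 0, 0, 0], [0, 0, 0, 0, 0, 0, 0], [0, 0, 0, 0, 0, 0, 0], [0, 0, 0, 0, 0, 0, 0]]]}}

```text
t: 5.03
eef_pos: [505.8, -214.2, 117.9]
tcp_rot: [3.141, 0.0, 1.187]
ft_force: [1.6, -0.1, -0.6]
opening: 0.291
grip_force: 30.0
```

```bash
python3 - <<'E'
from h import *
s=env.state(); print({k:s[k] for k in ["t","eef_pos","ft_force","opening","grip_force"]})
E
```

```text
{'t': 5.025, 'eef_pos': array([ 505.78771316, -214.15633493,  117.93797516]), 'ft_force': array([ 1.5960029 , -0.10113654, -0.5540769 ]), 'opening': 0.2910885947965596, 'grip_force': 29.98726397752762}
```

Squeezed to 0.291, which is about 28 mm, at 30 N. Now I'll lift straight up.

Emit:
{"op": "drive_tool", "data": {"rows": [[[0, 0, -0.05, 0, 0, 0, 0], [0, 0, -0.12, 0, 0, 0, 0], [0, 0, -0.18, 0, 0, 0, 0], [0, 0, -0.18, 0, 0, 0, 0], [0, 0, 0, 0, 0, 0, 0]]]}}

```text
t: 5.65
eef_pos: [506.7, -214.5, 254.4]
tcp_rot: [3.135, 0.001, 1.187]
ft_force: [-0.2, -0.3, -0.5]
opening: 0.289
grip_force: 30.0
```

```bash
python3 - <<'E'
from h import *
s=env.state(); print(s["t"],s["eef_pos"].round(1),s["ft_force"].round(1),s["opening"])
for n in ["scene","side"]:
    p=env.read_camera(n)
    if n=="side":
        u,v=proj(s["eef_pos"],p).astype(int); c=p["color"][v-70:v+80,u-100:u+100]; cv2.imwrite("pics/lift.png",cv2.resize(c,(800,600),interpolation=cv2.INTER_CUBIC)); 
    for o in ["wide_clip"]:
        for d in env.place_of(o,p): print(n,round(d["score"],2),world(d["at"],p).round(1))
E
```

```text
5.65 [ 506.7 -214.5  254.4] [-0.2 -0.3 -0.5] 0.2891485480761736
scene 0.93 [ 621.3 -188.    38.4]
scene 0.69 [ 306.  -311.7   39. ]
scene 0.66 [ 630.7 -294.1   40.2]
scene 0.55 [ 506.4 -216.4  211.3]
side 0.85 [ 629.6 -296.6   34.9]
side 0.83 [ 308.9 -315.    42.1]
side 0.81 [ 623.1 -189.7   38.6]
```

View pics/lift.png

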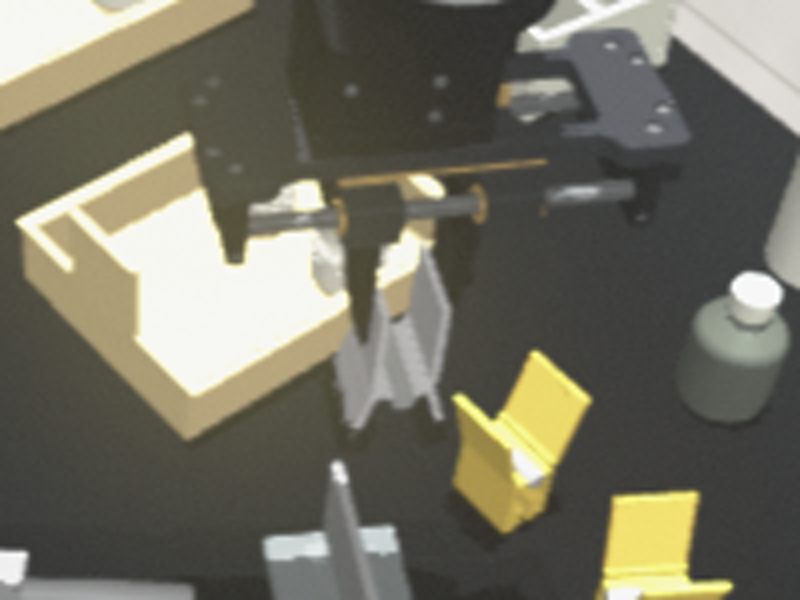

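The clip is held upright with its jaws open and is clear of the plate. Now I'll carry it over to the bottle tray.

Emit:
{"op": "drive_tool", "data": {"rows": [[[0.1, -0.038, 0, 0, 0, 0, 0], [0.1903, -0.0735, 0, 0, 0, 0, 0], [0.1903, -0.0735, 0, 0, 0, 0, 0], [0.1903, -0.0735, 0, 0, 0, 0, 0], [0.1903, -0.0735, 0, 0, 0, 0, 0]]]}}

```text
t: 6.48
eef_pos: [508.9, 18.2, 249.3]
tcp_rot: [-3.14, 0.001, 1.187]
ft_force: [-0.1, 0.4, -1.0]
opening: 0.289
grip_force: 30.0
```

Emit:
{"op": "drive_tool", "data": {"rows": [[[0.1903, -0.0735, 0, 0, 0, 0, 0], [0.1903, -0.0735, 0, 0, 0, 0, 0], [0.1903, -0.0735, 0, 0, 0, 0, 0], [0.1903, -0.0735, 0, 0, 0, 0, 0], [0.15, -0.058, 0, 0, 0, 0, 0]]]}}

```text
t: 7.1
eef_pos: [512.4, 262.6, 249.0]
tcp_rot: [-3.14, 0.002, 1.188]
ft_force: [0.3, -0.5, -1.1]
opening: 0.288
grip_force: 30.0
```

Emit:
{"op": "drive_tool", "data": {"rows": [[[0, 0, 0, 0, 0, -0.0537, 0], [0, 0, 0, 0, 0, -0.0537, 0], [0, 0, 0, 0, 0, -0.0537, 0], [0, 0, 0, 0, 0, 0, 0]]]}}

```text
t: 7.6
eef_pos: [512.7, 260.7, 249.3]
tcp_rot: [-3.14, 0.001, 1.692]
ft_force: [-0.4, -0.6, -1.4]
opening: 0.29
grip_force: 30.0
```

```bash
python3 - <<'E'
from h import *
s=env.state(); print(s["t"],s["eef_pos"].round(1),s["tcp_rot"].round(3),s["opening"])
for i in range(3):
    p=env.read_camera("wrist")
    for o in ["wide_clip","bottle_tray"]:
        for d in env.place_of(o,p)[:2]: print(o,round(d["score"],2),world(d["at"],p).round(1))
cv2.imwrite("pics/w2.png",p["color"]); np.savez("w2.npz",pose=p["pose"],K=p["camera_matrix"])
for i in range(2):
  for n in ["scene","side"]:
    p=env.read_camera(n); cv2.imwrite(f"pics/{n}2.png",p["color"])
    for o in ["wide_clip","bottle_tray"]:
        for d in env.place_of(o,p): 
            w=world(d["at"],p)
            if w[1]>100: print(n,o,round(d["score"],2),w.round(1))
E
```

```text
7.6 [512.7 260.7 249.3] [-3.140e+00  1.000e-03  1.692e+00] 0.2904820018974484
wide_clip 0.73 [517.  257.1 211.2]
bottle_tray 0.63 [512.6 293.8  -2.8]
wide_clip 0.94 [517.7 255.  212.2]
bottle_tray 0.82 [513.8 294.   -1.2]
wide_clip 0.69 [517.4 254.8 212.2]
bottle_tray 0.93 [514.6 292.3   0.8]
scene wide_clip 0.82 [510.8 258.1 210.5]
scene bottle_tray 0.98 [513.8 296.5   1.3]
side wide_clip 0.73 [511.9 257.8 209.6]
side bottle_tray 0.9 [517.2 294.2  -1. ]
side bottle_tray 0.74 [671.4 303.6   5.4]
scene wide_clip 0.84 [511.4 256.2 208.6]
scene bottle_tray 0.95 [5.159e+02 2.962e+02 2.000e-01]
side wide_clip 0.94 [515.3 256.2 205. ]
side bottle_tray 0.76 [ 5.127e+02  2.961e+02 -4.000e-01]
```

View pics/w2.png

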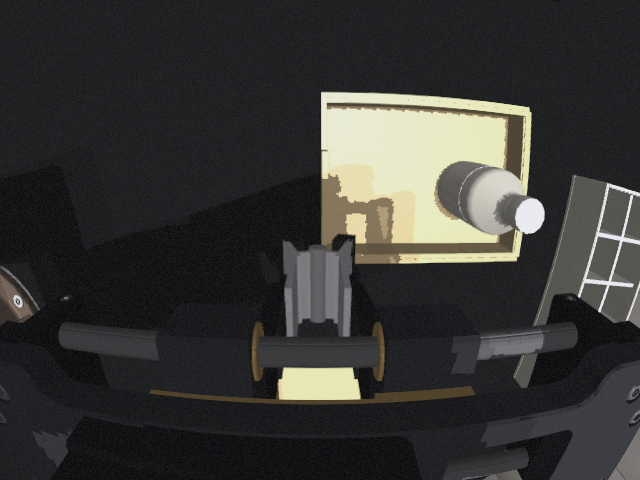

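The wrist view shows the bottle tray's near short wall as a vertical line at col 321-327, from row 93 to 262, so a yaw of 1.692 is parallel to the tab. The clip is at (317,285). Next I'll work out the exact offset from the image columns.

```bash
cat >> h.py <<'E'
def fray(uv,T,K,z):
    d=(np.array(uv,float)-K[:2,2])/K[0,0]; r=np.hypot(*d); v=np.array([*(d/max(r,1e-9)*np.sin(r)),np.cos(r)])
    v=T[:3,:3]@[v[0],-v[1],-v[2]]; return T[:3,3]+v*(z-T[2,3])/v[2]
E
python3 - <<'E'
from h import *
d=np.load("w2.npz"); T,K=d["pose"],d["K"]; im=cv2.imread("pics/w2.png")
for r in [110,125,140,146,150,154,160,180,200,220,235]: print(r,im[r,312:334].mean(1).astype(int))
for c in [(321,110,45),(327,110,45),(321,170,95),(327,170,95),(321,150,95),(321,262,45),(321,93,45)]: print(c,fray(c[:2],T,K,c[2]).round(1))
for P in [(284,240,196),(354,240,196),(309,246,219),(326,246,219),(309,322,219),(326,322,219)]: print(P,fray(P[:2],T,K,P[2]).round(1))
a=cv2.resize(im[85:345,265:385],(369,800)[::1] if 0 else (277,600),interpolation=cv2.INTER_CUBIC)
s=cv2.imread("pics/scene2.png"); g=cv2.resize(s[150:290,400:520],(514,600),interpolation=cv2.INTER_CUBIC)
cv2.imwrite("pics/c2.png",np.hstack([a,g]))
E
```

```text
110 [ 33  32  34  35  34  35  29  36  34 200 228 226 227 226 223 219 227 226
 227 227 228 227]
125 [ 37  33  32  31  34  30  33  33  29 195 227 227 228 227 223 218 227 227
 226 227 226 227]
140 [ 28  34  35  35  30  39  32  27  31 193 227 225 227 227 223 217 226 226
 226 225 226 225]
146 [ 39  31  34  33  34  33  37  38  37 189 226 227 227 226 224 215 225 225
 224 226 224 226]
150 [ 35  34  32  28  32  35  28  31  31  68  96 109 103 107 119 165 220 219
 221 225 225 224]
154 [ 34  36  35  32  35  27  26  36  36 119 200 226 226 227 227 224 215 213
 224 225 224 225]
160 [ 33  30  32  31  35  27  33  31  37 120 199 224 226 225 225 224 216 226
 223 224 225 224]
180 [ 16  21  20  19  19  19  17  24  32  73 104 114 113 113 117 113 115 114
 114 116 115 115]
200 [ 24  20  18  24  23  21  27  20  29  70 104 114 114 113 113 114 115 111
 115 112 113 114]
220 [ 23  21  23  20  17  16  22  22  31  80 107 114 113 113 113 116 112 116
 116 115 112 114]
235 [ 23  13  25  23  27  18  25  21  30  80 109 114 110 111 112 116 114 111
 112 113 112 110]
(321, 110, 45) [505. 364.  45.]
(327, 110, 45) [510.6 364.7  45. ]
(321, 170, 95) [511. 311.  95.]
(327, 170, 95) [515.9 311.6  95. ]
(321, 150, 95) [509.  327.5  95. ]
(321, 262, 45) [523.5 214.2  45. ]
(321, 93, 45) [503.  380.4  45. ]
(284, 240, 196) [492.6 277.2 196. ]
(354, 240, 196) [532.9 282.1 196. ]
(309, 246, 219) [507.1 282.3 219. ]
(326, 246, 219) [515.8 283.4 219. ]
(309, 322, 219) [512.1 238.3 219. ]
(326, 322, 219) [521.5 239.4 219. ]
```

View pics/c2.png

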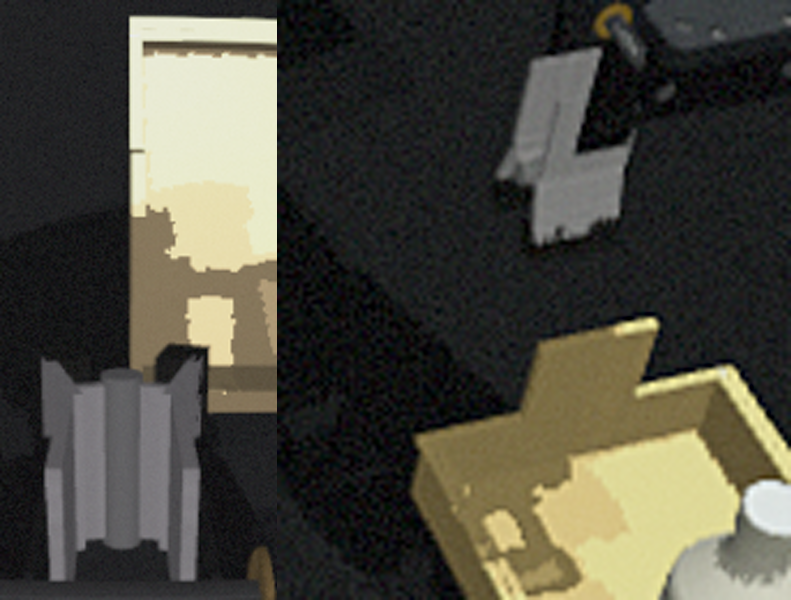

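Wrist and scene estimates put the tab centre at about (514.5,295.5), and the clip sits about 2 mm behind the TCP along the hinge. I'll hover 15-20 mm over the tab and check again.

Emit:
{"op": "drive_tool", "data": {"rows": [[[0.145, 0.0246, 0, 0, 0, 0, 0], [0, 0, 0.12, 0, 0, 0, 0], [0, 0, 0.117, 0, 0, 0, 0], [0, 0, 0, 0, 0, 0, 0]]]}}

```text
t: 9.15
eef_pos: [514.0, 297.2, 189.6]
tcp_rot: [-3.138, 0.001, 1.693]
ft_force: [-0.3, -0.1, -0.8]
opening: 0.291
grip_force: 30.0
```

```bash
python3 - <<'E'
from h import *
s=env.state(); print(s["t"],s["eef_pos"].round(1),s["tcp_rot"].round(3),s["opening"])
for i in range(3):
  for n in ["scene","side"]:
    p=env.read_camera(n); cv2.imwrite(f"pics/{n}3.png",p["color"])
    for o in ["wide_clip","bottle_tray"]:
        for d in env.place_of(o,p)[:5]: 
            w=world(d["at"],p)
            if w[1]>100: print(n,o,round(d["score"],2),w.round(1))
p=env.read_camera("wrist"); w=p["color"]
f=lambda im,x,y,w,h:cv2.resize(im[y:y+h,x:x+w],(400,400*h//w),interpolation=cv2.INTER_CUBIC)
a=cv2.imread("pics/scene3.png"); b=cv2.imread("pics/side3.png")
L=np.vstack([f(a,420,170,100,75),f(b,240,100,100,75)]); R=f(w,240,70,160,240)
cv2.imwrite("pics/c3.png",np.hstack([L,R]))
E
```

```text
9.15 [514.  297.2 189.6] [-3.138e+00  1.000e-03  1.693e+00] 0.2905605168124186
scene wide_clip 0.82 [513.4 292.6 146.5]
scene bottle_tray 0.66 [513.5 296.5  -0.9]
side wide_clip 0.59 [516.8 294.3 149.5]
side bottle_tray 0.8 [516.9 294.   -1.8]
scene wide_clip 0.58 [516.3 294.4 148.9]
scene bottle_tray 0.64 [512.4 293.4   3.1]
side wide_clip 0.63 [517.  293.1 151.8]
side bottle_tray 0.76 [512.8 293.5   1.9]
side bottle_tray 0.15 [670.4 305.    6.8]
scene wide_clip 0.85 [513.3 296.  147.6]
scene bottle_tray 0.9 [513.4 293.1   2.2]
side wide_clip 0.78 [517.3 293.  149.8]
side bottle_tray 0.75 [517.2 295.6  -2. ]
```

View pics/c3.png

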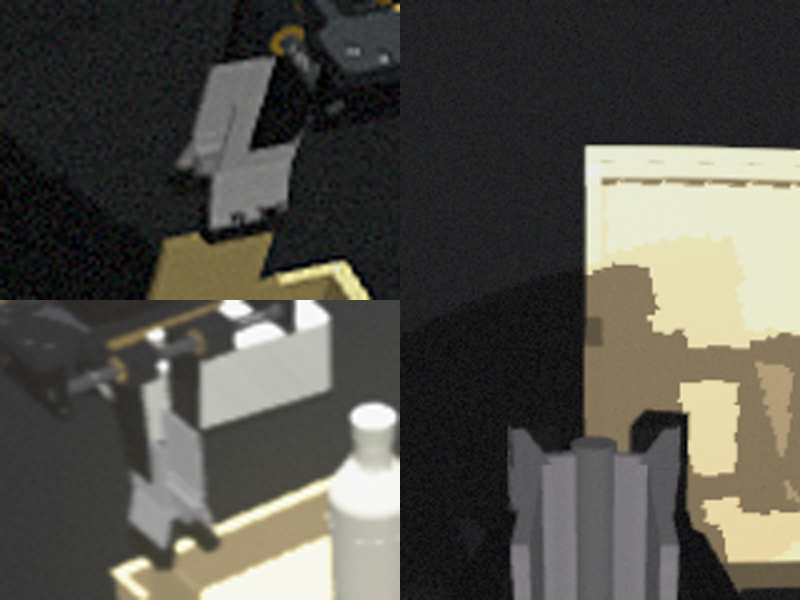

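The wrist crop shows the tab and the hinge barrel on the same column (594). The networks agree along the tab (clip y at about 294, tab at about 294.5). Now I'll lower the clip.

Emit:
{"op": "drive_tool", "data": {"rows": [[[0, 0, 0.06, 0, 0, 0, 0], [0, 0, 0.05, 0, 0, 0, 0], [0, 0, 0.04, 0, 0, 0, 0], [0, 0, 0.03, 0, 0, 0, 0], [0, 0, 0, 0, 0, 0, 0]]]}}

```text
t: 10.72
eef_pos: [514.5, 297.4, 145.5]
tcp_rot: [-3.141, 0.0, 1.693]
ft_force: [0.0, 0.3, -1.0]
opening: 0.292
grip_force: 30.0
```

```bash
python3 - <<'E'
from h import *
s=env.state(); print(s["t"],s["eef_pos"].round(1),s["tcp_rot"].round(3),s["ft_force"].round(1),s["opening"])
C=[]
for i in range(3):
  for n in ["scene","side"]:
    p=env.read_camera(n); cv2.imwrite(f"pics/{n}4.png",p["color"])
    for d in env.place_of("wide_clip",p)[:5]: 
        w=world(d["at"],p)
        if w[1]>100: print(n,round(d["score"],2),w.round(1)); C.append(w)
print(np.mean(C,0))
f=lambda im,x,y,w,h:cv2.resize(im[y:y+h,x:x+w],(400,400*h//w),interpolation=cv2.INTER_CUBIC)
a=cv2.imread("pics/scene4.png"); b=cv2.imread("pics/side4.png")
cv2.imwrite("pics/c4.png",np.hstack([f(a,430,180,80,100),f(b,250,120,80,100)]))
E
```

```text
10.725 [514.5 297.4 145.5] [-3.141  0.     1.693] [ 0.   0.3 -1. ] 0.29249865056855606
scene 0.89 [515.  293.1 101.7]
side 0.94 [513.2 294.  104.1]
scene 0.87 [516.6 296.1 104.4]
side 0.83 [517.9 293.1 102.7]
scene 0.72 [513.4 293.6 104.8]
side 0.72 [514.2 294.5 103.2]
[515.03788051 294.06970719 103.4946275 ]
```

View pics/c4.png

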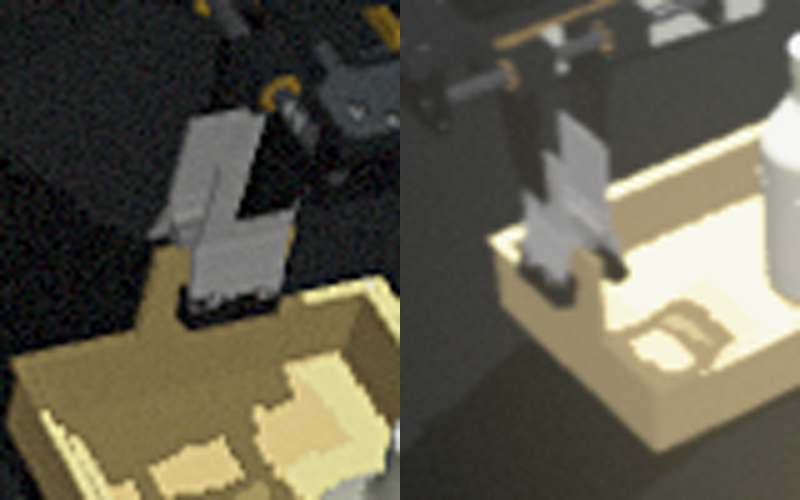

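The jaws straddle the tab, with the hinge at about 104. I'll raise it 2.5 mm to the nominal 107 and release.

Emit:
{"op": "drive_tool", "data": {"rows": [[[0, 0, -0.01, 0, 0, 0, 0], [0, 0, 0, 0, 0, 0, 0], [0, 0, 0, 0, 0, 0, 0.5], [0, 0, 0, 0, 0, 0, 0.6], [0, 0, 0, 0, 0, 0, 1]]]}}

```text
t: 11.95
eef_pos: [514.7, 297.5, 148.7]
tcp_rot: [3.142, 0.0, 1.693]
ft_force: [0.0, 0.4, -1.3]
opening: 0.545
grip_force: 4.9
```

Emit:
{"op": "drive_tool", "data": {"rows": [[[0, 0, 0, 0, 0, 0, 1], [0, 0, 0, 0, 0, 0, 1], [0, 0, 0, 0, 0, 0, 1], [0, 0, 0, 0, 0, 0, 1], [0, 0, 0, 0, 0, 0, 1]]]}}

```text
t: 12.58
eef_pos: [514.7, 297.5, 148.7]
tcp_rot: [3.142, 0.0, 1.693]
ft_force: [-0.6, -0.0, 0.1]
opening: 0.992
grip_force: 0.0
```

Released and fully open. I'll go straight up slowly, then check the result.

Emit:
{"op": "drive_tool", "data": {"rows": [[[0, 0, -0.06, 0, 0, 0, 1], [0, 0, -0.12, 0, 0, 0, 1], [0, 0, -0.2, 0, 0, 0, 1], [0, 0, -0.2, 0, 0, 0, 1], [0, 0, 0, 0, 0, 0, 1]]]}}

```text
t: 13.2
eef_pos: [515.6, 298.0, 298.6]
tcp_rot: [3.134, -0.002, 1.693]
ft_force: [-0.9, -0.1, -0.4]
opening: 0.999
grip_force: 0.0
```

```bash
python3 - <<'E'
from h import *
s=env.state(); print(s["t"],s["eef_pos"].round(1),s["ft_force"].round(1))
from collections import defaultdict
R=defaultdict(list)
for i in range(3):
  for n in ["scene","side","wrist"]:
    p=env.read_camera(n); cv2.imwrite(f"pics/{n}5.png",p["color"])
    if n=="wrist": np.savez("w5.npz",pose=p["pose"],K=p["camera_matrix"])
    for o in ["wide_clip","bottle_tray","narrow_clip","tall_bottle"]:
      for d in env.place_of(o,p)[:5]: 
        w=world(d["at"],p)
        if (w[1]>100)!=(o=="narrow_clip") and d["score"]>.4: R[n,o].append(w)
for k,v in R.items(): print(k,len(v),np.mean(v,0).round(1))
f=lambda im,x,y,w,h:cv2.resize(im[y:y+h,x:x+w],(400,400*h//w),interpolation=cv2.INTER_CUBIC)
a,b,w=[cv2.imread(f"pics/{n}5.png") for n in ["scene","side","wrist"]]
cv2.imwrite("pics/c5.png",np.hstack([np.vstack([f(a,430,190,80,60),f(b,250,130,80,60)]),f(w,240,80,160,240)]))
E
```

```text
13.2 [515.6 298.  298.6] [-0.9 -0.1 -0.4]
('scene', 'wide_clip') 3 [515.8 293.1 112.6]
('scene', 'bottle_tray') 3 [514.4 295.4  -1.2]
('scene', 'narrow_clip') 3 [ 466.3 -305.9   84.2]
('scene', 'tall_bottle') 3 [668.3 307.1   6.8]
('side', 'wide_clip') 3 [517.5 293.6 112. ]
('side', 'bottle_tray') 3 [ 5.138e+02  2.959e+02 -2.000e-01]
('side', 'narrow_clip') 3 [ 467.9 -304.2   82.5]
('side', 'tall_bottle') 3 [672.6 303.3   5.6]
('wrist', 'wide_clip') 4 [556.9 296.6  89.1]
('wrist', 'bottle_tray') 3 [511.6 295.3   1.3]
('wrist', 'tall_bottle') 3 [672.2 307.7   4.7]
```

View pics/c5.png

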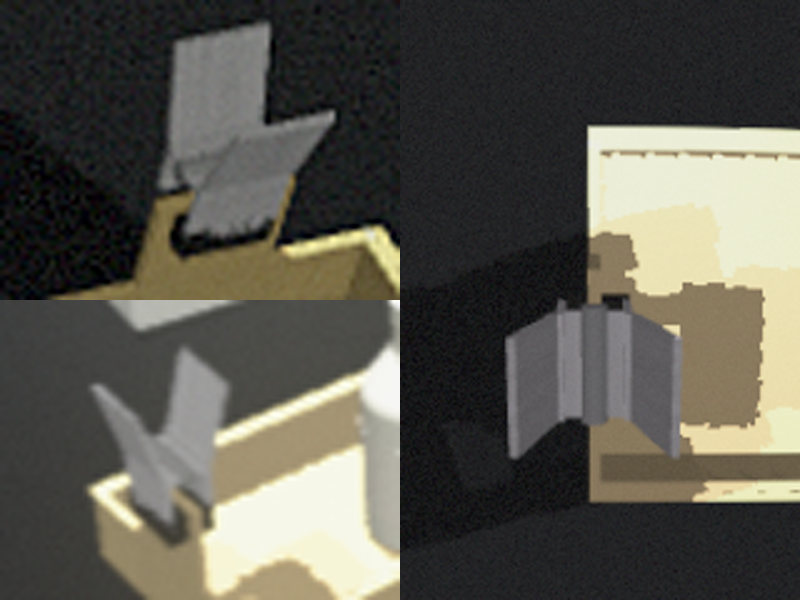

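The scene and side crops show the clip upright and square on the tab. The networks put its hinge at about 112, not 107, and about 2 mm to the -y side of the tab's middle. There's time to mend it: I'll squeeze again, lower 5 mm, shift 2 mm and release.

Emit:
{"op": "drive_tool", "data": {"rows": [[[0, 0, 0.18, 0, 0, 0, 1], [0, 0, 0.18, 0, 0, 0, 1], [0, 0, 0.12, 0, 0, 0, 1], [0, 0, 0.1, 0, 0, 0, 1], [0, 0, 0, 0, 0, 0, 1]]]}}

```text
t: 16.08
eef_pos: [514.1, 297.2, 147.3]
tcp_rot: [-3.139, 0.001, 1.693]
ft_force: [-0.3, -0.7, 0.8]
opening: 1.003
grip_force: 0.0
```

```bash
python3 - <<'E'
from h import *
s=env.state(); print(s["t"],s["eef_pos"].round(1),s["tcp_rot"].round(3),s["ft_force"].round(1),s["opening"])
E
```

```text
16.075 [514.1 297.2 147.3] [-3.139e+00  1.000e-03  1.693e+00] [-0.3 -0.7  0.8] 1.003209075223042
```

Emit:
{"op": "drive_tool", "data": {"rows": [[[0, 0, 0, 0, 0, 0, 0], [0, 0, 0, 0, 0, 0, 0], [0, 0, 0, 0, 0, 0, 0], [0, 0, 0, 0, 0, 0, 0], [0, 0, 0, 0, 0, 0, 0]]]}}

```text
t: 16.7
eef_pos: [514.7, 297.5, 148.8]
tcp_rot: [3.141, -0.0, 1.693]
ft_force: [-0.7, -0.2, -1.1]
opening: 0.534
grip_force: 6.4
```

Emit:
{"op": "drive_tool", "data": {"rows": [[[0, 0, 0, 0, 0, 0, 0], [0, 0, 0, 0, 0, 0, 0], [0, 0, 0, 0, 0, 0, 0], [0, 0, 0, 0, 0, 0, 0], [0, 0, 0, 0, 0, 0, 0]]]}}

```text
t: 17.32
eef_pos: [514.7, 297.5, 148.7]
tcp_rot: [3.142, 0.0, 1.693]
ft_force: [-0.8, 0.3, -0.7]
opening: 0.296
grip_force: 30.0
```

Emit:
{"op": "drive_tool", "data": {"rows": [[[0.008, 0, 0.011, 0, 0, 0, 0], [0, 0, 0.01, 0, 0, 0, 0], [0, 0, 0, 0, 0, 0, 0], [0, 0, 0, 0, 0, 0, 0]]]}}

```text
t: 17.82
eef_pos: [514.4, 299.5, 143.4]
tcp_rot: [-3.142, 0.0, 1.693]
ft_force: [-0.3, 0.2, -1.3]
opening: 0.288
grip_force: 30.0
```

Emit:
{"op": "drive_tool", "data": {"rows": [[[0, 0, 0, 0, 0, 0, 0.5], [0, 0, 0, 0, 0, 0, 0.6], [0, 0, 0, 0, 0, 0, 1], [0, 0, 0, 0, 0, 0, 1], [0, 0, 0, 0, 0, 0, 1]]]}}

```text
t: 18.45
eef_pos: [514.5, 299.5, 143.5]
tcp_rot: [3.141, -0.0, 1.693]
ft_force: [0.2, -1.2, -1.3]
opening: 0.759
grip_force: 0.0
```

Emit:
{"op": "drive_tool", "data": {"rows": [[[0, 0, 0, 0, 0, 0, 1], [0, 0, 0, 0, 0, 0, 1], [0, 0, 0, 0, 0, 0, 1], [0, 0, 0, 0, 0, 0, 1]]]}}

```text
t: 18.95
eef_pos: [514.5, 299.5, 143.5]
tcp_rot: [3.141, -0.0, 1.693]
ft_force: [0.2, 1.2, -0.6]
opening: 1.002
grip_force: 0.0
```

Emit:
{"op": "drive_tool", "data": {"rows": [[[0, 0, -0.06, 0, 0, 0, 1], [0, 0, -0.12, 0, 0, 0, 1], [0, 0, -0.2, 0, 0, 0, 1], [0, 0, -0.2, 0, 0, 0, 1], [0, 0, 0, 0, 0, 0, 1]]]}}

```text
t: 19.58
eef_pos: [515.3, 300.0, 293.4]
tcp_rot: [3.134, -0.002, 1.693]
ft_force: [0.1, -0.2, -0.1]
opening: 0.998
grip_force: 0.0
```

```bash
python3 - <<'E'
from h import *
C=[]
for i in range(2):
  for n in ["scene","side"]:
    p=env.read_camera(n); cv2.imwrite(f"pics/{n}6.png",p["color"])
    for d in env.place_of("wide_clip",p)[:5]: 
        w=world(d["at"],p)
        if w[1]>100: print(n,round(d["score"],2),w.round(1)); C.append(w)
print(np.mean(C,0).round(1),env.state()["t"])
p=env.read_camera("wrist"); cv2.imwrite("pics/wrist6.png",p["color"])
f=lambda im,x,y,w,h:cv2.resize(im[y:y+h,x:x+w],(400,400*h//w),interpolation=cv2.INTER_CUBIC)
a,b,w=[cv2.imread(f"pics/{n}6.png") for n in ["scene","side","wrist"]]
cv2.imwrite("pics/c6.png",np.hstack([np.vstack([f(a,430,190,80,60),f(b,250,130,80,60)]),f(w,240,80,160,240)]))
E
```

```text
scene 0.85 [513.3 296.7 105.9]
side 0.62 [514.3 296.1 106.2]
scene 0.62 [513.6 297.8 106.1]
scene 0.51 [511.5 295.2  -3. ]
side 0.72 [515.1 294.7 107.2]
side 0.37 [669.7 306.    6.4]
[539.6 297.8  71.5] 19.975
```

View pics/c6.png

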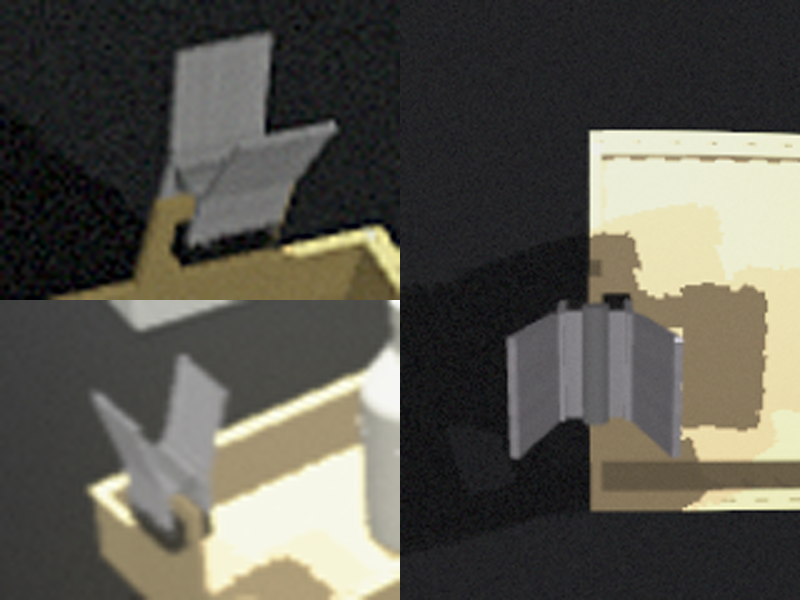

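The clip is upright and square on the tab. The hinge is at about (514,296,106) against a target of (514.5,295.5,107), and the gripper is well clear, so I'm handing in.

```bash
python3 -c "
from cell import env
print(env.job_done())"
```

```text
the job is handed in; nothing more can be done
None
```

The wide clip is on the middle of the bottle tray's tab, upright and square with its hinge about 106 mm up; the narrow clip and tall bottle were left where they stood, and the job was handed in at about 20 s.

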